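# Push the spice tin home and slide the cabinet door shut

### The job

With the fingertips, push the yellow spice tin with the red lid along the counter, through the open doorway of the low cabinet, until it sits square and fully home against the cabinet's back; then push the blue-handled aluminium sliding door fully shut. The tin stays upright and on the counter, never lifted, and the other kitchen things are left where they stand.

Things in the scene. Friction and masses are not known exactly. Their poses are not given: they have to be found in the camera images.
- cabinet: Fixed low teak cabinet at the robot's left, 422 mm long, 85 mm high, front facing about world -y. Origin on the counter, mid-doorway, in the front plane; x points into the cabinet, y along the front towards the jamb nearer the robot, z up. Doorway 200 mm wide (y -100 to 100), 73 mm high, no sill: the tin slides on the counter. y -112 to -310 is closed by a fixed pane.
- cabinet_back (a point): Point at counter height on the inside of the cabinet's back board, the stop for the tin: x = 114 mm, y = 0 in the cabinet's frame. The roof above (z 73 to 85 mm) begins at cabinet x = 12 mm and ends at 126 mm, so that an upright finger can push as far as x = 8 mm or so.
- tin: Loose closed spice tin, yellow with red lid, 110 mm long (its x), 75 mm wide (y), 62 mm high, 0.3 to 0.6 kg. Origin: centre of its underside. Starts before the clear part of the doorway, its x axis within 0.25 rad of the cabinet's x, pointing in. Fully home its origin is at cabinet x = 59 mm and its outer end face at x = 4 mm, 10 mm behind the door.
- door (a joint): Aluminium sliding door, opening in m: 0 = fully shut (end stop), 0.2 = fully open; starts at 0.165 to 0.2. Shuts along cabinet +y. Panel 206 mm wide, 78 mm high, at cabinet x -14 to -6 mm; its leading edge is at cabinet y = 103 mm minus the opening. Friction about 1.5 N plus 8 N per m/s; it stays where it is left.
- door_handle (a point): Centre of the door's blue upright handle fin, 47 mm above the counter. Fin: 10 mm thick along the sliding direction, 44 mm proud of the door (cabinet x -58 to -14 mm), from 15 to 79 mm above the counter. This point is at cabinet x = -36 mm, y = 78 mm minus the opening. Push its side face towards cabinet +y to shut the door.
- mortar: Grey granite mortar with its pestle in it, 130 mm across, 85 mm high (pestle to about 160 mm and 90 mm out from the axis), 2.2 kg; origin at the centre of its underside. A bystander; leave alone.
- bowl: White enamel bowl with blue rim, 150 mm across, 60 mm high; origin at the centre of its underside. A bystander.
- colander: Green plastic colander, 200 mm across, 85 mm high; origin at the centre of its underside. A bystander.
- ladle: Stainless steel ladle lying along its x axis, about 285 mm long, 30 mm high, bowl at +x; origin about mid-length at counter height. A bystander.
- spatula: Wooden spatula lying along its x axis, 300 mm long, 60 mm wide blade at +x, 8 mm thick; origin at mid-length, at counter height. A bystander.
- jar: Amber glass jar with a red cap, 60 mm across, 90 mm high; origin at the centre of its underside. A bystander.
There are look-alikes about, which are no part of the job. There is more than one size of the tin; the job needs the largest.

How it is judged:
On the way, in this order (a step that is already met when the one before it is completed fails the run):
1. the tin is home, square against the cabinet's back (x of tin in the frame of cabinet between 0.053 and 0.066 m and y of tin in the frame of cabinet between -0.065 and 0.065 m and angle between the x axis of tin and the x axis of cabinet, either way round below 0.12 rad and height (world z) of tin below 0.006 m), for 0.2 s.
2. the door is fully shut (value of joint door below 0.006 m), for 0.2 s.
At the end, for the whole second after the job is handed in: The tin stands upright on the counter inside the cabinet within 6 mm of its back, square to it within 0.12 rad and within 65 mm of the doorway's middle line, at rest, and the door is within 6 mm of fully shut (all of step 1 and value of joint door below 0.006 m and linear speed of tin below 0.01 m/s and angle between tin's own z axis and vertical below 0.05 rad); the robot touches nothing.
It fails at once if the tin is lifted or tipped (height (world z) of tin above 0.012 m or angle between tin's own z axis and vertical above 0.2 rad).
It fails at once if a bystander (mortar, bowl, colander, ladle, spatula or jar) is moved 20 mm or more (distance of any of mortar, bowl, colander, ladle, spatula, jar from where it was at the start of the episode above 0.02 m).
It also fails if it takes over 48 s, if anything falls off the work surface, if the arm or the gripper's body presses on something with over 40 N, if the wrist force passes 120 N, or if a joint passes its speed limit or range.

### The arm

A 6-joint arm with a two-finger parallel gripper is mounted at the origin on the work surface. World frame = base frame: x ahead of the robot, y to its left, z up, the work surface at z = 0. Lengths are in m, angles in rad, forces in N, time in s.
With the tool pointing down it reaches from about 0.25 to 0.725 m from the base axis. Payload 4 kg.
Tool frame: the origin (TCP) lies on the centre line of the jaws, within the pads' length; the fingertips stand 8 mm ahead of it and the grasp point (between the pads) lies 11 mm behind it (tcp_to_tips is the distance from the TCP to the fingertips, in m); z points along the fingers, y is the line along which they close (so a half turn about z gives the same grasp; the last joint's range is limited). The gripper opens to 85 mm and grips with 20 to 120 N. Pads are 22 mm wide; open, the fingers measure 114 mm over their backs; the gripper's body (76 mm by 85 mm) begins 54 mm behind the grasp point. The pads swing forward as they close: fully open they stand 13 mm farther back than shut.
Start: joints at [0, 0.241, 0.005, 1.335, 0, 1.571], TCP at [0.5, -0, 0.239] pointing down, gripper open.
Joint ranges: [-2.72, 2.72], [-1.05, 1.87], [-1.09, 1.28], [-1.99, 2.15], [-1.42, 1.44], [-3.14, 3.14]. Speed limits (rad/s): [2.79, 2.79, 3.14, 3.14, 3.14, 3.14].

### API

Orientations are given as a unit quaternion [w, x, y, z].
In Python, from cell import sense, grab_frame, job_done, tcp_to_tips gives the robot as it stands. The module is installed in compiled form; this text tells all that it offers.
- The arm moves only by the tool drive_tool, never from a script. Its argument "motion" is a list of rows, each an object with "offset": the shift along the tool's x, y, z each as a share of 0.5 m, from -1 to 1, a list of three; "delta_rot": the turn, a rotation vector about the tool's x, y, z each as a share of pi/2 rad, from -1 to 1, a list of three. In form: [{"offset": [tx, ty, tz], "delta_rot": [rx, ry, rz]}, ...]. A call has 1 to 8 rows; each row is the pose to reach, as a shift and turn from the pose commanded when the call began, along the tool's axes at that moment; what a row does not reach only later rows make up. A row lasts 1/12 s, in which the tool goes at most 41.7 mm and 7.16 degrees, less where a joint would pass 70% of its speed; a pose out of reach is approached as far as the arm can. A call with a number of a shift or a turn outside -1 to 1 is refused whole. A call with a gripper value outside its range is refused whole. "gripper" is the opening in per cent of the stroke, from 0 (shut) to 100 (fully open), set as the call begins (left out, the last holds). The fingers move at their own pace and stop on an object; "force" is the grip in N (left out, the last holds). Time passes only in rows, so rows that repeat a pose let the fingers close. It gives the time, the measured TCP pose, the force, the opening and the grip force at its end, in the units of the state.
- sense(): the state, without advancing time (a new reading comes with each control period).
- grab_frame(name): name is "scene" or "side" or "wrist"; returns a dict with "frame" (480x640x3 uint8, red, green, blue), "fx", "fy", "cx", "cy" (pixels), "origin" and "attitude" of the camera in the world; the wrist camera has in their place "T_tool_cam" (4x4, takes a point from camera to tool coordinates, whose origin is the TCP and whose axes are the flange's). Camera axes: x right, y down, z forward; pixel columns grow to the right and rows downward; lengths in m; the calibration is good to about 2 mm. A picture is of the moment at which its call begins: read the wrist's pose just before it. There is no depth.
- job_done(): hands the job in; it is judged then, once.
The state is a dict: "t": time; "joint_positions": joint angles; "qd": joint speeds; "joint_torque": joint torques, N m; "tool_pos": TCP position; "tcp_rot": TCP orientation; "contact_force": force on the tool from outside, world axes, zero at the start; "moment": the same for the moment, N m; "finger_gap": finger opening in m; "finger_force": force on a finger pad.
Only numpy, scipy, OpenCV 4.12 (cv2) and the standard library are available. Lean on these libraries where they do the work, as an engineer would, in place of code of your own. Each camera call takes 0.05 s, during which the arm holds its last target. There are 200 camera calls.

## Working session

There is one attempt and no reset: what is moved stays moved. The work goes in short steps, Python scripts to look and compute and a tool call to move; the robot and the scene stay as the last step left them, time stands still between calls to the robot, and variables do not carry over. Pictures are saved under pics/ and viewed, at most 10 in all, crops included, and the job is handed in when it is done.

Besides the shell and the picture viewer there is one more tool, called as name(argument=value, ...), one argument or row to a line, values as JSON. drive_tool: Moves the arm, as the interface text tells. Its arguments: {"type":"object","properties":{"motion":{"type":"array"},"gripper":{"type":"number"},"force":{"type":"number"}},"required":["motion"]}

```bash
mkdir -p pics; cat > h.py <<'E'
import numpy as np, cv2
from cell import sense, grab_frame, job_done, tcp_to_tips
from scipy.spatial.transform import Rotation as R
def Rm(a):
    a=np.array(a,float)
    return a if a.shape==(3,3) else R.from_quat(a[[1,2,3,0]]).as_matrix()
def px2w(f,u,v,z):
    d=Rm(f["attitude"])@np.array([(u-f["cx"])/f["fx"],(v-f["cy"])/f["fy"],1])
    o=np.array(f["origin"]); return o+d*(z-o[2])/d[2]
def w2px(f,p):
    c=Rm(f["attitude"]).T@(np.array(p)-f["origin"]); return c[0]/c[2]*f["fx"]+f["cx"],c[1]/c[2]*f["fy"]+f["cy"]
E
python3 - <<'E'
from h import *
import pickle
s=sense();print(s["t"],s["tool_pos"],s["tcp_rot"],tcp_to_tips)
for n in("scene","side"):
    f=grab_frame(n);pickle.dump(f,open(n+".pkl","wb"));cv2.imwrite(f"pics/{n}0.png",f["frame"][:,:,::-1])
    print(n,f["fx"],f["cx"],f["cy"],f["origin"],f["attitude"])
E
```

```text
0.0 [ 4.99380767e-01 -1.67129077e-05  2.38410004e-01] [-0.00074532  0.70712008  0.7070927  -0.00074072] 0.008
scene 573.2823100296976 320.5264058725768 240.64119050305166 [1.39674039 0.01896162 0.79705674] [-0.27633453  0.56721159  0.70309365 -0.32797799]
side 576.1729941686938 323.9639202040274 248.11791531904422 [ 0.06316372 -1.06176766  0.96976488] [-0.39865262  0.89163254 -0.1951081   0.08944452]
```

View pics/scene0.png

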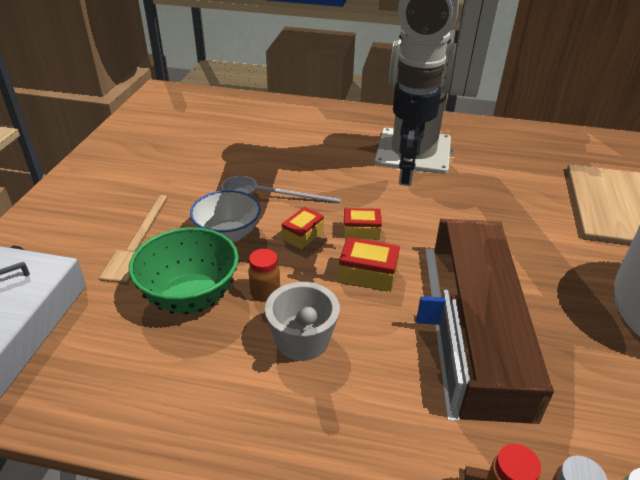

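View pics/side0.png

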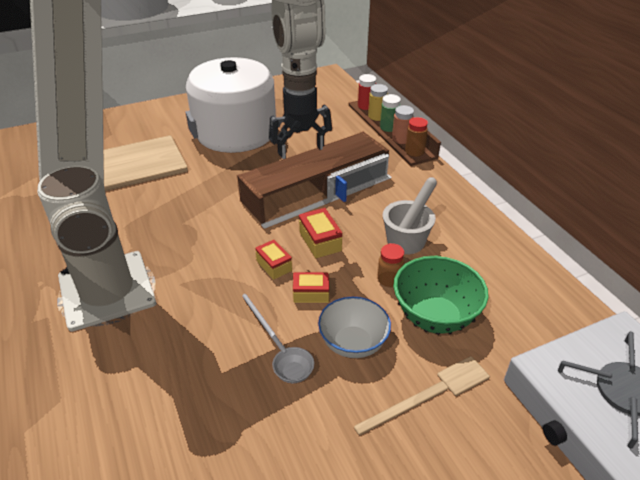

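Three candidate tins in the scene view: (370,262), (362,222) and (302,228). The first is clearly the largest and stands in front of the doorway. In the side view it is at (320,232). I'll confirm it in an enlarged crop.

```bash
python3 - <<'E'
import cv2
a=cv2.imread("pics/scene0.png")[205:425,330:550]; b=cv2.imread("pics/side0.png")[130:280,230:430]
cv2.imwrite("pics/c1.png",cv2.resize(a,None,fx=2.7,fy=2.7,interpolation=2)); cv2.imwrite("pics/c2.png",cv2.resize(b,None,fx=4,fy=4,interpolation=2))
E
```

```text
(no output)
```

View pics/c1.png

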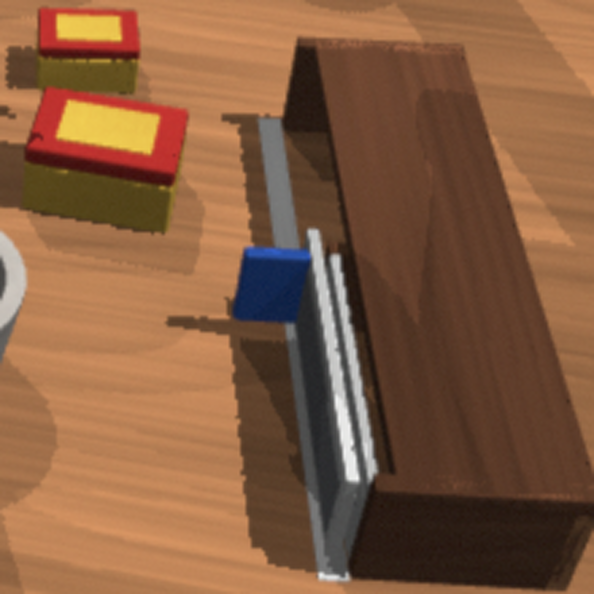

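View pics/c2.png

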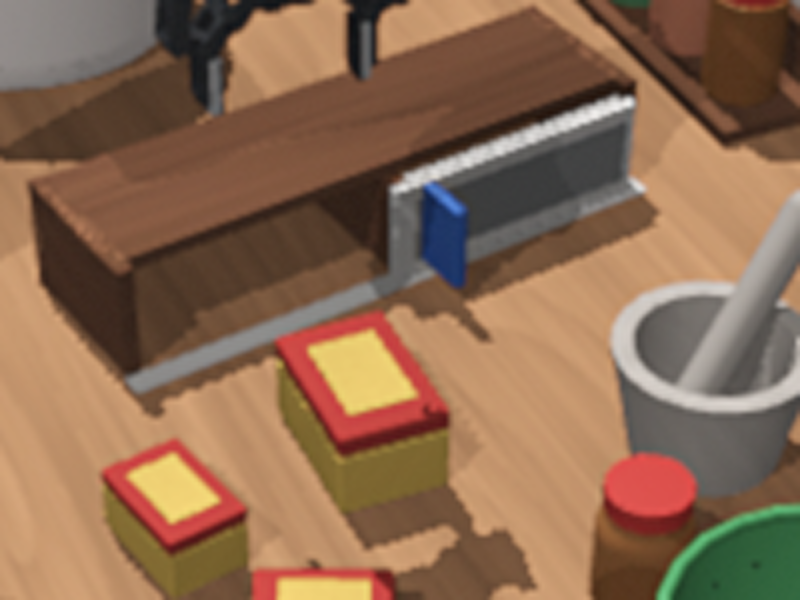

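The crops confirm that tin (370,262) is clearly the largest of the three; the mortar stands behind it, and the doorway half nearer the robot is clear. Now I'll compute poses.

```bash
python3 - <<'E'
from h import *
import pickle
np.set_printoptions(precision=4,suppress=True)
S=pickle.load(open("scene.pkl","rb"));D=pickle.load(open("side.pkl","rb"))
sc=lambda u,v,z:px2w(S,330+u/2.7-.3,205+v/2.7-.3,z)[:2]
sd=lambda u,v,z:px2w(D,230+u/4-.4,130+v/4-.4,z)[:2]
A=np.array([sc(45,88,.062),sc(188,106,.062),sc(170,182,.062),sc(27,158,.062)])
B=np.array([sd(380,315,.062),sd(448,412,.062),sd(342,447,.062),sd(278,343,.062)])
for n,c in(("S",A),("D",B)):
    print(n,c,c.mean(0),[np.linalg.norm(c[i]-c[i-1]) for i in range(4)])
print("bottom S",sc(24,205,0),sc(166,231,0)," D",sd(347,510,0),sd(447,487,0))
print("cab S top nearfront,nearback,farback,farfront",sc(297,38,.085),sc(463,44,.085),sc(592,498,.085),sc(378,490,.085))
print("cab D nearfront,nearback,farback,farfront",sd(128,268,.085),sd(33,185,.085),sd(535,10,.085),sd(632,82,.085))
print("nearfront bottom D",sd(133,372,0), "rail S",sc(258,118,0),sc(280,118,0),sc(318,577,0),sc(348,577,0))
print("rail D",sd(128,382,0),sd(640,185,0))
print("handle top S",sc(245,248,.079),sc(310,250,.079),"D",sd(425,187,.079),sd(466,205,.079))
E
```

```text
S [[ 0.4898 -0.1035]
 [ 0.487   0.0047]
 [ 0.5744  0.0006]
 [ 0.5717 -0.1025]] [ 0.5307 -0.0502] [np.float64(0.08183292276142463), np.float64(0.10817602806269142), np.float64(0.08746490199664457), np.float64(0.10315946278367523)]
D [[ 0.5581 -0.0023]
 [ 0.5555 -0.1069]
 [ 0.4834 -0.1097]
 [ 0.4875 -0.0017]] [ 0.5211 -0.0551] [np.float64(0.07067950247042432), np.float64(0.10455440263388073), np.float64(0.07212430230725231), np.float64(0.10799620095696202)]
bottom S [ 0.555  -0.1054] [0.5594 0.002 ]  D [ 0.4906 -0.1002] [ 0.5564 -0.1069]
cab S top nearfront,nearback,farback,farfront [0.4145 0.0788] [0.3934 0.2039] [0.8088 0.2594] [0.8292 0.1424]
cab D nearfront,nearback,farback,farfront [0.4194 0.0821] [0.3936 0.1957] [0.8057 0.2582] [0.8224 0.1415]
nearfront bottom D [0.4168 0.0821] rail S [0.4129 0.0601] [0.4089 0.0775] [0.8328 0.1225] [0.8289 0.14  ]
rail D [0.4102 0.0737] [0.8313 0.1319]
handle top S [0.6469 0.0563] [0.6393 0.0984] D [0.6355 0.0927] [0.6513 0.0624]
```

```bash
python3 - <<'E'
from h import *
import pickle
np.set_printoptions(precision=3,suppress=True)
S=pickle.load(open("scene.pkl","rb"));D=pickle.load(open("side.pkl","rb"))
p=lambda f,u,v,z:px2w(f,u,v,z)[:2]
print("mortar rim S",p(S,302,303,.085),"D",p(D,409,213,.085))
print("pestle tip D",p(D,431,183,.16), "S",p(S,308,315,.16))
print("jar cap S",p(S,264,259,.09),"D",p(D,392,252,.09))
print("tin2 S",p(S,362,215,.045),"D",p(D,273,251,.045))
print("tin3 S",p(S,303,220,.045),"D",p(D,311,279,.045))
print("bowl S",p(S,225,212,.06))
E
```

```text
mortar rim S [ 0.714 -0.144] D [ 0.728 -0.133]
pestle tip D [ 0.781 -0.133] S [ 0.809 -0.112]
jar cap S [ 0.623 -0.238] D [ 0.615 -0.245]
tin2 S [ 0.384 -0.086] D [ 0.385 -0.082]
tin3 S [ 0.431 -0.208] D [ 0.43  -0.207]
bowl S [ 0.46  -0.374]
```

drive_tool(
  motion=[
    {"offset":[-0.08,0.023,0],"delta_rot":[0,0,-0.025]},
    {"offset":[-0.155,0.046,0],"delta_rot":[0,0,-0.05]},
    {"offset":[-0.23,0.07,0],"delta_rot":[0,0,-0.075]},
    {"offset":[-0.31,0.091,0],"delta_rot":[0,0,-0.094]},
    {"offset":[-0.31,0.091,0.07],"delta_rot":[0,0,-0.094]},
    {"offset":[-0.31,0.091,0.14],"delta_rot":[0,0,-0.094]},
    {"offset":[-0.31,0.091,0.2],"delta_rot":[0,0,-0.094]},
    {"offset":[-0.31,0.091,0.2],"delta_rot":[0,0,-0.094]},
  ],
  gripper=47,
  force=40,
)

```text
t: 0.77
tool_pos: [0.5403, -0.1541, 0.1319]
tcp_rot: [-0.007, 0.653, 0.757, -0.003]
contact_force: [-2.0, 0.7, 0.4]
finger_gap: 0.0401
finger_force: 0.0
```

drive_tool(
  motion=[
    {"offset":[0,0,0.06],"delta_rot":[0,0,0]},
    {"offset":[0,0,0.11],"delta_rot":[0,0,0]},
    {"offset":[0,0,0.15],"delta_rot":[0,0,0]},
    {"offset":[0,0,0.18],"delta_rot":[0,0,0]},
    {"offset":[0,0,0.196],"delta_rot":[0,0,0]},
    {"offset":[0,0,0.196],"delta_rot":[0,0,0]},
  ],
)

```text
t: 1.27
tool_pos: [0.5448, -0.1546, 0.0405]
tcp_rot: [-0.001, 0.653, 0.757, -0.001]
contact_force: [0.2, 0.1, 0.3]
finger_gap: 0.04
finger_force: 0.0
```

```bash
python3 - <<'E'
from h import *
s=sense();print(s["t"],s["tool_pos"],s["tcp_rot"],s["finger_gap"],s["contact_force"])
f=grab_frame("side");cv2.imwrite("pics/b.png",cv2.resize(f["frame"][120:290,220:440,::-1],None,fx=3.5,fy=3.5,interpolation=2))
E
```

```text
1.2667 [ 0.54478474 -0.15459363  0.04051207] [-1.16430207e-03  6.52870329e-01  7.57468586e-01 -5.65533299e-04] 0.04003091911968827 [0.19937752 0.09693038 0.34084122]
```

View pics/b.png

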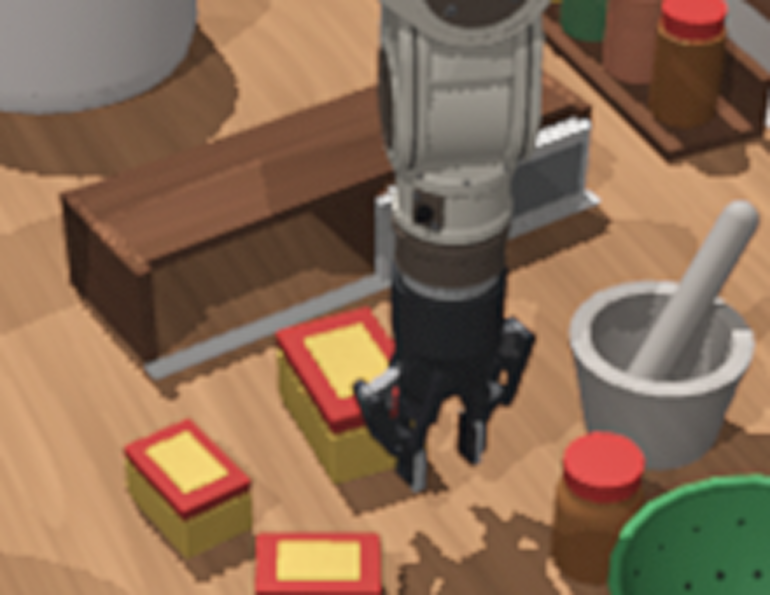

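Fingertips at (415,485) and (472,455) stand behind the tin, about 15 mm right of its rear-face centre. I'll shift half of that, since pushing slightly right turns it the needed way.

drive_tool(
  motion=[
    {"offset":[0.02,-0.01,0],"delta_rot":[0,0,0]},
    {"offset":[0.04,-0.016,0],"delta_rot":[0,0,0]},
    {"offset":[0.06,-0.016,0],"delta_rot":[0,0,0]},
    {"offset":[0.08,-0.016,0],"delta_rot":[0,0,0]},
    {"offset":[0.1,-0.016,0],"delta_rot":[0,0,0]},
    {"offset":[0.12,-0.016,0],"delta_rot":[0,0,0]},
    {"offset":[0.14,-0.016,0],"delta_rot":[0,0,0]},
    {"offset":[0.16,-0.016,0],"delta_rot":[0,0,0]},
  ],
)

```text
t: 1.98
tool_pos: [0.526, -0.0763, 0.0417]
tcp_rot: [0.001, 0.653, 0.757, -0.0]
contact_force: [0.4, -2.5, 2.3]
finger_gap: 0.04
finger_force: 1.6
```

drive_tool(
  motion=[
    {"offset":[0.02,0,0],"delta_rot":[0,0,0]},
    {"offset":[0.04,0,0],"delta_rot":[0,0,0]},
    {"offset":[0.06,0,0],"delta_rot":[0,0,0]},
    {"offset":[0.08,0,0],"delta_rot":[0,0,0]},
    {"offset":[0.1,0,0],"delta_rot":[0,0,0]},
    {"offset":[0.1,0,0],"delta_rot":[0,0,0]},
  ],
)

```text
t: 2.48
tool_pos: [0.5174, -0.025, 0.0409]
tcp_rot: [-0.001, 0.652, 0.758, 0.0]
contact_force: [-0.1, 0.7, -0.5]
finger_gap: 0.0398
finger_force: 0.0
```

```bash
python3 - <<'E'
from h import *
s=sense();print(s["t"],s["tool_pos"],s["contact_force"])
f=grab_frame("side");a=f["frame"][120:260,230:390,::-1]
g=grab_frame("scene");b=g["frame"][200:340,330:490,::-1]
cv2.imwrite("pics/d.png",cv2.resize(np.hstack([a,b]),None,fx=2.5,fy=2.5,interpolation=2))
E
```

```text
2.4833 [ 0.51744566 -0.02499358  0.0408911 ] [-0.14463597  0.73862946 -0.52134788]
```

View pics/d.png

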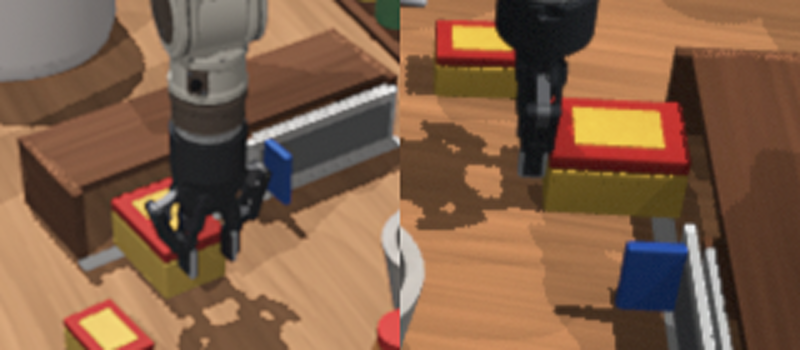

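```bash
python3 - <<'E'
from h import *
import pickle
np.set_printoptions(precision=3,suppress=True)
S=pickle.load(open("scene.pkl","rb"))
Rc=np.array([[-.147,.989],[-.989,-.147]])
for u,v,z in((680,102,.062),(688,172,.062),(553,165,.062),(683,216,0),(545,210,0)):
    p=px2w(S,330+(u-400)/2.5-.3,200+v/2.5-.3,z)[:2];print(p,Rc@(p-[.523,.0968]))
s=sense();print("tcp cab",Rc@(s["tool_pos"][:2]-[.523,.0968]))
E
```

```text
[0.457 0.088] [0.001 0.067]
[0.542 0.098] [-0.002 -0.019]
[ 0.557 -0.005] [-0.105 -0.018]
[0.524 0.103] [ 0.006 -0.002]
[ 0.542 -0.007] [-0.105 -0.004]
tcp cab [-0.121  0.023]
```

The picture shows the tin square to the cabinet and flush with the fingers, front edge at the doorway (rear face cab x about -0.108, y from -0.01 to 0.067), clear of the door edge and jamb. Continuing.

drive_tool(
  motion=[
    {"offset":[0.022,0,0],"delta_rot":[0,0,0]},
    {"offset":[0.044,0,0],"delta_rot":[0,0,0]},
    {"offset":[0.066,0,0],"delta_rot":[0,0,0]},
    {"offset":[0.088,0,0],"delta_rot":[0,0,0]},
    {"offset":[0.11,0,0],"delta_rot":[0,0,0]},
    {"offset":[0.132,0,0],"delta_rot":[0,0,0]},
    {"offset":[0.154,0,0],"delta_rot":[0,0,0]},
    {"offset":[0.17,0,0],"delta_rot":[0,0,0]},
  ],
)

```text
t: 3.25
tool_pos: [0.5056, 0.058, 0.0413]
tcp_rot: [-0.0, 0.653, 0.758, 0.0]
contact_force: [0.3, -1.8, 0.1]
finger_gap: 0.0402
finger_force: 0.8
```

drive_tool(
  motion=[
    {"offset":[0.01,0,0],"delta_rot":[0,0,0]},
    {"offset":[0.018,0,0],"delta_rot":[0,0,0]},
    {"offset":[0.026,0,0],"delta_rot":[0,0,0]},
    {"offset":[0.034,0,0],"delta_rot":[0,0,0]},
    {"offset":[0.042,0,0],"delta_rot":[0,0,0]},
    {"offset":[0.042,0,0],"delta_rot":[0,0,0]},
  ],
)

```text
t: 3.75
tool_pos: [0.5028, 0.078, 0.0413]
tcp_rot: [-0.0, 0.653, 0.757, 0.0]
contact_force: [0.4, 0.1, -0.2]
finger_gap: 0.0403
finger_force: 0.0
```

drive_tool(
  motion=[
    {"offset":[0.004,0,0],"delta_rot":[0,0,0]},
    {"offset":[0.008,0,0],"delta_rot":[0,0,0]},
    {"offset":[0.012,0,0],"delta_rot":[0,0,0]},
    {"offset":[0.016,0,0],"delta_rot":[0,0,0]},
    {"offset":[0.016,0,0],"delta_rot":[0,0,0]},
    {"offset":[0.016,0,0],"delta_rot":[0,0,0]},
  ],
)

```text
t: 4.25
tool_pos: [0.5021, 0.0847, 0.0414]
tcp_rot: [0.001, 0.653, 0.757, -0.0]
contact_force: [1.4, -4.5, -0.1]
finger_gap: 0.0401
finger_force: 2.3
```

drive_tool(
  motion=[
    {"offset":[0.003,0,0],"delta_rot":[0,0,0]},
    {"offset":[0.006,0,0],"delta_rot":[0,0,0]},
    {"offset":[0.008,0,0],"delta_rot":[0,0,0]},
    {"offset":[0.008,0,0],"delta_rot":[0,0,0]},
    {"offset":[0.008,0,0],"delta_rot":[0,0,0]},
    {"offset":[0.008,0,0],"delta_rot":[0,0,0]},
  ],
)

```text
t: 4.75
tool_pos: [0.5021, 0.0847, 0.0415]
tcp_rot: [0.004, 0.654, 0.756, -0.003]
contact_force: [2.9, -15.9, 1.7]
finger_gap: 0.0395
finger_force: 8.0
```

Contact at 16 N with no further motion, at the expected depth (cab x about -9 mm for the TCP). Retract and look.

drive_tool(
  motion=[
    {"offset":[-0.03,0,0],"delta_rot":[0,0,0]},
    {"offset":[-0.09,0,0],"delta_rot":[0,0,0]},
    {"offset":[-0.15,0,0],"delta_rot":[0,0,0]},
    {"offset":[-0.15,0,-0.07],"delta_rot":[0,0,0]},
    {"offset":[-0.15,0,-0.14],"delta_rot":[0,0,0]},
    {"offset":[-0.15,0,-0.21],"delta_rot":[0,0,0]},
    {"offset":[-0.15,0,-0.26],"delta_rot":[0,0,0]},
    {"offset":[-0.15,0,-0.26],"delta_rot":[0,0,0]},
  ],
  gripper=0,
)

```text
t: 5.42
tool_pos: [0.5158, 0.0158, 0.1775]
tcp_rot: [0.003, 0.653, 0.757, 0.005]
contact_force: [1.5, 0.0, -0.5]
finger_gap: 0.0001
finger_force: 0.0
```

```bash
python3 - <<'E'
from h import *
s=sense();print(s["t"],s["tool_pos"])
f=grab_frame("side");a=f["frame"][120:260,230:390,::-1]
g=grab_frame("scene");b=g["frame"][200:340,390:550,::-1]
w=grab_frame("wrist")["frame"][::2,::2,::-1]
o=cv2.resize(np.hstack([a,b]),None,fx=2.5,fy=2.5,interpolation=2)
o=np.vstack([o,np.zeros((240,800,3),np.uint8)]);o[350:,240:560]=w
cv2.imwrite("pics/e.png",o)
E
```

```text
5.4167 [0.51582184 0.01583494 0.17751322]
```

View pics/e.png

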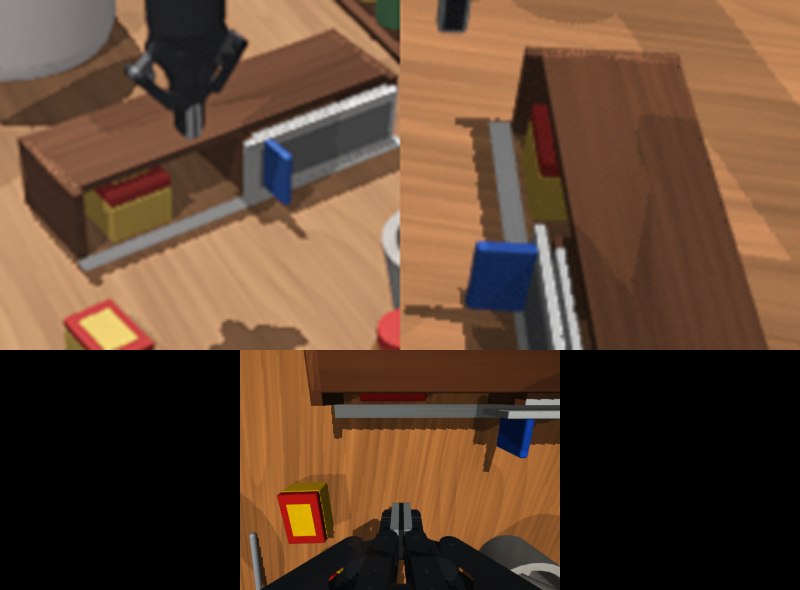

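```bash
python3 - <<'E'
from h import *
import pickle
np.set_printoptions(precision=3,suppress=True)
S=pickle.load(open("scene.pkl","rb"));D=pickle.load(open("side.pkl","rb"))
Rc=np.array([[-.147,.989],[-.989,-.147]])
c=lambda p:Rc@(p[:2]-[.523,.0968])
for u,v,z in((122,240,0),(172,218,0),(118,208,.062),(172,184,.062)):
    print("D",c(px2w(D,230+u/2.5-.3,120+v/2.5-.3,z)))
for u,v,z in((528,123,.062),(545,176,.062),(534,220,0)):
    print("S",c(px2w(S,390+(u-400)/2.5-.3,200+v/2.5-.3,z)))
for x in(.004,.014,-.01): print(x,[np.array(w2px(D,[*(np.array([.523,.0968])+Rc.T@[x,y]),0]))@np.eye(2)*2.5-[575,300] for y in(.07,-.005)])
print("handle",[c(px2w(D,230+u/2.5-.3,120+v/2.5-.3,.079)) for u,v in((265,142),(291,155))],[c(px2w(S,390+(u-400)/2.5-.3,200+v/2.5-.3,.079)) for u,v in((478,242),(536,242))])
E
```

```text
D [0.004 0.058]
D [ 0.008 -0.008]
D [-0.017  0.071]
D [-0.011  0.002]
S [-0.003  0.04 ]
S [ 0.003 -0.023]
S [ 0.006 -0.007]
0.004 [array([111.316, 243.143]), array([170.957, 219.831])]
0.014 [array([106.731, 238.274]), array([166.227, 215.148])]
-0.01 [array([117.798, 250.027]), array([177.643, 226.45 ])]
handle [array([-0.021, -0.11 ]), array([-0.056, -0.12 ])] [array([-0.057, -0.116]), array([-0.016, -0.113])]
```

Tin rear face measures cab x about 4–8 mm, y about -0.008 to 0.06 and square: home. Handle at cab (-0.036,-0.115). Now go to its far side, fingers shut.

drive_tool(
  motion=[
    {"offset":[0.015,0.07,0],"delta_rot":[0,0,0]},
    {"offset":[0.03,0.14,0],"delta_rot":[0,0,0]},
    {"offset":[0.045,0.21,0],"delta_rot":[0,0,0]},
    {"offset":[0.06,0.28,0],"delta_rot":[0,0,0]},
    {"offset":[0.072,0.35,0],"delta_rot":[0,0,0]},
    {"offset":[0.072,0.368,0],"delta_rot":[0,0,0]},
    {"offset":[0.072,0.368,0],"delta_rot":[0,0,0]},
    {"offset":[0.072,0.368,0],"delta_rot":[0,0,0]},
  ],
)

```text
t: 6.23
tool_pos: [0.6876, 0.078, 0.1679]
tcp_rot: [-0.002, 0.653, 0.757, -0.002]
contact_force: [0.1, -0.7, 0.5]
finger_gap: 0.0001
finger_force: 0.0
```

drive_tool(
  motion=[
    {"offset":[0,0,0.05],"delta_rot":[0,0,0]},
    {"offset":[0,0,0.1],"delta_rot":[0,0,0]},
    {"offset":[0,0,0.15],"delta_rot":[0,0,0]},
    {"offset":[0,0,0.2],"delta_rot":[0,0,0]},
    {"offset":[0,0,0.24],"delta_rot":[0,0,0]},
    {"offset":[0,0,0.255],"delta_rot":[0,0,0]},
    {"offset":[0,0,0.255],"delta_rot":[0,0,0]},
    {"offset":[0,0,0.255],"delta_rot":[0,0,0]},
  ],
)

```text
t: 6.9
tool_pos: [0.6882, 0.0774, 0.0443]
tcp_rot: [-0.0, 0.653, 0.757, -0.0]
contact_force: [-0.1, -0.1, 0.2]
finger_gap: -0.0001
finger_force: 0.0
```

drive_tool(
  motion=[
    {"offset":[0,-0.03,0],"delta_rot":[0,0,0]},
    {"offset":[0,-0.06,0],"delta_rot":[0,0,0]},
    {"offset":[0,-0.09,0],"delta_rot":[0,0,0]},
    {"offset":[0,-0.12,0],"delta_rot":[0,0,0]},
    {"offset":[0,-0.15,0],"delta_rot":[0,0,0]},
    {"offset":[0,-0.18,0],"delta_rot":[0,0,0]},
    {"offset":[0,-0.21,0],"delta_rot":[0,0,0]},
    {"offset":[0,-0.24,0],"delta_rot":[0,0,0]},
  ],
)

```text
t: 7.57
tool_pos: [0.5733, 0.0602, 0.0477]
tcp_rot: [0.003, 0.653, 0.757, 0.003]
contact_force: [3.0, 0.5, 1.7]
finger_gap: 0.0003
finger_force: 1.5
```

drive_tool(
  motion=[
    {"offset":[0,-0.025,0],"delta_rot":[0,0,0]},
    {"offset":[0,-0.05,0],"delta_rot":[0,0,0]},
    {"offset":[0,-0.075,0],"delta_rot":[0,0,0]},
    {"offset":[0,-0.1,0],"delta_rot":[0,0,0]},
    {"offset":[0,-0.125,0],"delta_rot":[0,0,0]},
    {"offset":[0,-0.145,0],"delta_rot":[0,0,0]},
    {"offset":[0,-0.16,0],"delta_rot":[0,0,0]},
    {"offset":[0,-0.17,0],"delta_rot":[0,0,0]},
  ],
)

```text
t: 8.23
tool_pos: [0.4889, 0.0475, 0.0473]
tcp_rot: [0.003, 0.653, 0.757, 0.003]
contact_force: [2.0, -0.6, 8.2]
finger_gap: 0.0004
finger_force: 3.9
```

drive_tool(
  motion=[
    {"offset":[0,-0.008,0],"delta_rot":[0,0,0]},
    {"offset":[0,-0.016,0],"delta_rot":[0,0,0]},
    {"offset":[0,-0.024,0],"delta_rot":[0,0,0]},
    {"offset":[0,-0.03,0],"delta_rot":[0,0,0]},
    {"offset":[0,-0.036,0],"delta_rot":[0,0,0]},
    {"offset":[0,-0.036,0],"delta_rot":[0,0,0]},
  ],
)

```text
t: 8.73
tool_pos: [0.4737, 0.0452, 0.0477]
tcp_rot: [0.004, 0.653, 0.757, 0.005]
contact_force: [4.0, -0.5, 6.0]
finger_gap: -0.0002
finger_force: 3.7
```

drive_tool(
  motion=[
    {"offset":[0,-0.006,0],"delta_rot":[0,0,0]},
    {"offset":[0,-0.012,0],"delta_rot":[0,0,0]},
    {"offset":[0,-0.018,0],"delta_rot":[0,0,0]},
    {"offset":[0,-0.024,0],"delta_rot":[0,0,0]},
    {"offset":[0,-0.024,0],"delta_rot":[0,0,0]},
    {"offset":[0,-0.024,0],"delta_rot":[0,0,0]},
  ],
)

```text
t: 9.23
tool_pos: [0.4709, 0.0449, 0.0496]
tcp_rot: [0.01, 0.653, 0.757, 0.011]
contact_force: [21.6, 4.0, -3.1]
finger_gap: -0.0
finger_force: 14.4
```

Stopped at 22 N at cab y about 0.059, as predicted for a fully shut door. Back off, raise and check.

drive_tool(
  motion=[
    {"offset":[0,0.03,0],"delta_rot":[0,0,0]},
    {"offset":[0,0.07,0],"delta_rot":[0,0,0]},
    {"offset":[0,0.09,0],"delta_rot":[0,0,0]},
    {"offset":[0,0.09,-0.07],"delta_rot":[0,0,0]},
    {"offset":[0,0.09,-0.14],"delta_rot":[0,0,0]},
    {"offset":[0,0.09,-0.21],"delta_rot":[0,0,0]},
    {"offset":[0,0.09,-0.28],"delta_rot":[0,0,0]},
    {"offset":[0,0.09,-0.3],"delta_rot":[0,0,0]},
  ],
)

```text
t: 9.9
tool_pos: [0.5041, 0.05, 0.2011]
tcp_rot: [0.004, 0.653, 0.757, 0.004]
contact_force: [1.0, 0.4, 0.6]
finger_gap: 0.0
finger_force: 0.0
```

```bash
python3 - <<'E'
from h import *
s=sense();print(s["t"],s["tool_pos"])
f=grab_frame("side");a=f["frame"][120:260,230:390,::-1]
g=grab_frame("scene");b=g["frame"][200:340,390:550,::-1]
cv2.imwrite("pics/f.png",cv2.resize(np.hstack([a,b]),None,fx=2.5,fy=2.5,interpolation=2))
E
```

```text
9.9 [0.50411745 0.05004102 0.20106569]
```

View pics/f.png

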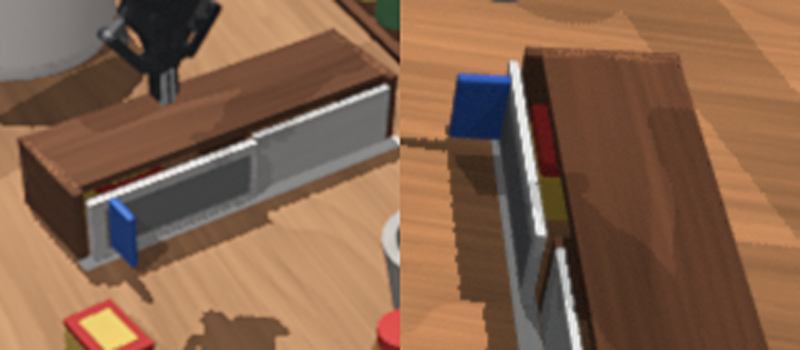

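The picture shows the door shut, with its leading edge at the near jamb (88,200), the handle at (122,232) and the tin unmoved behind it. Handing in.

```bash
python3 -c "
from h import *
print(job_done())"
```

```text
the job is handed in; nothing more can be done
None
```

The largest tin is home and square against the cabinet's back, the sliding door is shut, and the job is handed in at about 10 s of robot time; no verdict came back.

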